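# Raise the ratchet stand four clicks and load it

### The arm

A 7-joint arm with a two-finger parallel gripper is mounted at the origin on a cart in front of the work surface, level with it; the furniture and walls round the work are solid. World frame = base frame: x ahead of the robot, y to its left, z up, the work surface at z = 0. Lengths are in mm, angles in rad, forces in N, time in s.
With the tool pointing down it reaches from about 400 to 925 mm from the base axis. Payload 5.6 kg.
Tool frame: the origin (TCP) lies at the centre of the arm's flange, where the gripper is bolted on; the fingertips stand 173 mm ahead of it and the grasp point (between the pads) lies ctrl.grasp_offset ahead of it (ctrl.grasp_offset is the distance from the TCP to the grasp point, in mm); x points along the fingers, z is the direction in which the jaws open and shut, and the axes are right-handed (so a half turn about x gives the same grasp; the last joint's range is limited). The gripper opens to 85 mm and grips with 20 to 120 N. Pads are 22 mm wide; open, the fingers measure 114 mm over their backs; the gripper's body (76 mm by 85 mm) begins 54 mm behind the grasp point. The pads swing forward as they close: fully open they stand 13 mm farther back than shut.
Start: joints at [-1.365, 0.468, -0.012, 1.603, 0.006, 1.071, -0.056], TCP at [160.09, 629.979, 404.69] pointing down, gripper open.
Joint ranges: [-2.53, 2.53], [-0.31, 2.02], [-1.57, 1.55], [0.28, 2.44], [-1.29, 4.43], [0.15, 1.84], [-2.92, 2.92]. Speed limits (rad/s): [2.57, 2.57, 3.14, 3.14, 3.14, 3.14, 3.14].

### API

Orientations are given as a unit quaternion [x, y, z, w].
In Python, from workcell import ctrl, cams gives the robot as it stands.
- The arm moves only by the tool arm_command, never from a script. Its argument "increments" is a list of rows, each an object of numbers: "dx", "dy", "dz": the shift along the tool's x, y, z normalised to -1 to 1, where 1 is 0.05 m; "wx", "wy", "wz": the turn, a rotation vector about the tool's x, y, z normalised to -1 to 1, where 1 is 0.15 rad; "gripper": the opening, from -1 (shut) to 1 (fully open). In form: [{"dx": .., "dy": .., "dz": .., "wx": .., "wy": .., "wz": .., "gripper": ..}, ...]. A call has 1 to 8 rows; each row shifts and turns the commanded pose from where the row before left it, along the tool's axes as they then stand; what a row does not reach is not made up. A row lasts 1/10 s, in which the tool goes at most 50 mm and 8.59 degrees, less where a joint would pass 70% of its speed; a pose out of reach is approached as far as the arm can. A call with a number of a shift or a turn outside -1 to 1 is refused whole. A call with a gripper value outside its range is refused whole. The fingers move at their own pace and stop on an object; the grip force is fixed at half the most. Time passes only in rows, so rows that do not move let the fingers close. It gives the time, the measured TCP pose, the force and the opening at its end, in the units of the state.
- ctrl.state(): the state, without advancing time (a new reading comes with each control period).
- cams.capture(name): name is "scene" or "top" or "wrist"; returns a dict with "img" (384x512x3 uint8, red, green, blue), "fx", "fy", "cx", "cy" (pixels), "k1" (the pictures are not rectified: a ray, as slopes to the right and down, at radius r is drawn at 1 + k1 r^2 times it, then the intrinsics apply), "origin" and "rotation" of the camera in the world; the wrist camera has in their place "tool_from_camera" (4x4, takes a point from camera to tool coordinates, whose origin is the TCP and whose axes are the tool frame's). Camera axes: x right, y up, looking along -z (the intrinsics and any distortion apply to the point x, -y, -z); pixel columns grow to the right and rows downward; lengths in mm; the calibration is good to about 2 mm. A picture is of the moment at which its call begins: read the wrist's pose just before it. There is no depth.
- ctrl.job_done(): hands the job in, once; it reports no verdict.
The state is a dict: "clock": time; "joints": joint angles; "dq": joint speeds; "joint_torque": joint torques, N m; "tool_pos": TCP position; "tcp_rot": TCP orientation; "wrist_force": force on the tool from outside, world axes, zero at the start; "wrist_torque": the same for the moment, N m; "finger_gap": finger opening in mm.
Only numpy, scipy, OpenCV 4.12 (cv2) and the standard library are available. Lean on these libraries where they do the work, as an engineer would, in place of code of your own. Each camera call takes 0.05 s, during which the arm holds its last target.

### The job

Raise the table of the ratchet stand by exactly four clicks of its pawl and let it rest in that notch. Then take the round six-place specimen holder that lies on the front part of the worktop and set it gently on the raised table, flat and centred, and let go; do not disturb the jar or the beaker.

Things in the scene. Friction and masses are not known exactly. Their poses are not given: they have to be found in the camera images.
- ratchet_stand: ratchet stand fixed to the worktop: grey base plate 135x120x10 mm, on it a U-shaped aluminium guide 54x39 mm and 115 mm high, in which a square toothed steel column slides straight up. Origin on the worktop on the column's axis, z up; the guide's open side with the pawl looks along -x of the stand (towards the robot at yaw 0).
- column (a joint): lift of the column in m: 0 fully down, stop at 0.097. Notches every 15 mm (0, 0.015, 0.030 ... 0.090); it starts fully down, so the fourth click belongs to the notch at 0.060. Going up, the pawl clicks under the next tooth 1 to 2 mm above each notch height; let go, the column sinks back onto the last notch clicked and cannot go lower while the pawl is in. Between clicks lifting takes about 4 to 8 N; the column with its table weighs 0.32 kg.
- table_top (a point): centre of the upper face of the stand's table, a plain round aluminium disc 60 mm in diameter and 16 mm thick with a thin black rubber top, on top of the column; its upper face is 156 mm above the worktop when the column is fully down. The rim can be gripped from above across the disc, and it is free below down to the guide's upper edge, 25 mm under the disc when fully down.
- pawl (a joint): angle of the spring pawl in rad: about 0 in a notch, swings out to about 0.15 as each tooth passes and snaps back (the click). Pushed to 0.2 or more it lets the column sink, slowly, fully down.
- pawl_tail (a point): top of the black thumb pad (28x24 mm) of the pawl, 86 mm in front of the column's axis (-x of the stand) and 67 mm above the worktop; pressing it down releases the pawl (only needed to start again after lifting too far).
- holder: the loose specimen holder on the open front part of the worktop (a like one at the back by the wall is no part of the task): a pale metal disc about 140 mm across and 22 mm thick with six round pockets round its edge and a central hub, the hub 34 mm in diameter, reaching up to 39 mm above its underside; grip it by the hub from above (fingers do not enter the pockets). 0.62 kg. Origin at the centre of its underside, z up.
- jar: closed clear jar with a yellow lid, standing between the stand and the holder but farther from the robot, 74 mm in diameter, 82 mm high; bystander, leave alone. Origin at the centre of its underside.
- beaker: clear beaker standing between the stand and the holder, near the robot, 65 mm in diameter, 90 mm high; bystander, leave alone. Origin at the centre of its underside.
Things that resemble listed ones, but are neither listed nor needed, are in the scene too. There is more than one size of the holder; the one meant has the size given above.

How it is judged:
By the outcome, as a careful person would: the job done as asked, in the order asked, and still so for the second after the job is handed in, with the robot touching nothing.
It also fails if it takes over 56 s, if anything falls off the work surface, if the arm or the gripper's body presses on something with over 40 N, if the wrist force passes 120 N, or if a joint passes its speed limit or range.

## Working session

There is one attempt and no reset: what is moved stays moved. The work goes in short steps, Python scripts to look and compute and a tool call to move; the robot and the scene stay as the last step left them, time stands still between calls to the robot, and variables do not carry over. Pictures are saved under pics/ and viewed, and the job is handed in when it is done.

Besides the shell and the picture viewer there is one more tool, called as name([rows], argument=value, ...), one row to a line, values as JSON. arm_command: Moves the arm, as the interface text tells. Scaled input: -1 to 1 covers 0.05 m each way for a shift and 0.15 rad each way for a turn. Its arguments: {"type":"object","properties":{"increments":{"type":"array","items":{"type":"object","properties":{"dx":{"type":"number"},"dy":{"type":"number"},"dz":{"type":"number"},"wx":{"type":"number"},"wy":{"type":"number"},"wz":{"type":"number"},"gripper":{"type":"number"}}}}},"required":["increments"]}

```bash
mkdir -p pics; ls; python3 - <<'E'
from workcell import ctrl, cams
import cv2
s=ctrl.state(); print(s, ctrl.grasp_offset)
for n in ("scene","top","wrist"):
    c=cams.capture(n); cv2.imwrite(f"pics/{n}0.png",c["img"][:,:,::-1])
    print(n,{k:v for k,v in c.items() if k!="img"})
E
```

```text
pics
{'clock': 0.0, 'joints': array([-1.3649742 ,  0.46841556, -0.01156005,  1.60364367,  0.00602924,
        1.07141395, -0.05630691]), 'dq': array([-0.00037682, -0.00149028,  0.00072201,  0.00180881,  0.00085565,
       -0.00020532,  0.00130066]), 'joint_torque': array([-3.98600696e-05, -5.32395744e+01,  2.12434900e-02, -2.51305515e+01,
        1.14145124e-02,  7.91719300e-03,  3.91807461e-06]), 'tool_pos': array([160.07940714, 629.71669591, 403.70483127]), 'tcp_rot': array([-0.43451092,  0.55867696,  0.43361628,  0.55772506]), 'wrist_force': array([ 0.38510348,  0.27119776, -0.77484478]), 'wrist_torque': array([-0.01054687,  0.0005618 ,  0.01051564]), 'finger_gap': 85.31933495484522} 154.70000000000002
scene {'fx': 353.58204829371806, 'fy': 353.58204829371806, 'cx': 255.74460633270178, 'cy': 192.6525047575947, 'k1': -0.07170148468750588, 'origin': array([  35.38705216, -526.40182056,  877.03060609]), 'rotation': array([ 0.32984111, -0.14893255, -0.39606867,  0.84389191])}
top {'fx': 425.71501643643217, 'fy': 425.71501643643217, 'cx': 254.71611225844663, 'cy': 191.46997593576967, 'k1': -0.07461809710617925, 'origin': array([ 410.23622085,  -54.58462301, 1231.14276677]), 'rotation': array([ 0.03324869, -0.04657492, -0.70527499,  0.70662047])}
wrist {'fx': 318.03479020976437, 'fy': 318.03479020976437, 'cx': 259.65891485902904, 'cy': 191.9961738438829, 'k1': -0.07369049621775794, 'tool_from_camera': array([[ 5.38224175e-05,  2.69931373e-01, -9.62879562e-01,
         2.91961759e+01],
       [ 4.12029487e-06,  9.62879563e-01,  2.69931374e-01,
         6.80122225e+01],
       [ 9.99999999e-01, -1.84957068e-05,  5.07123090e-05,
         7.66369863e-02],
       [ 0.00000000e+00,  0.00000000e+00,  0.00000000e+00,
         1.00000000e+00]])}
```

View pics/scene0.png

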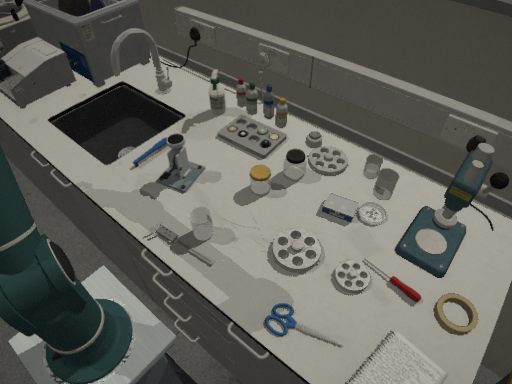

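View pics/top0.png

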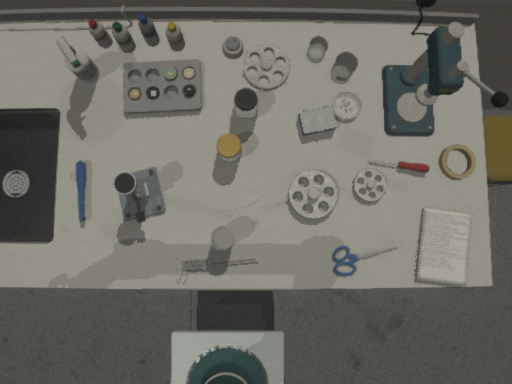

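View pics/wrist0.png

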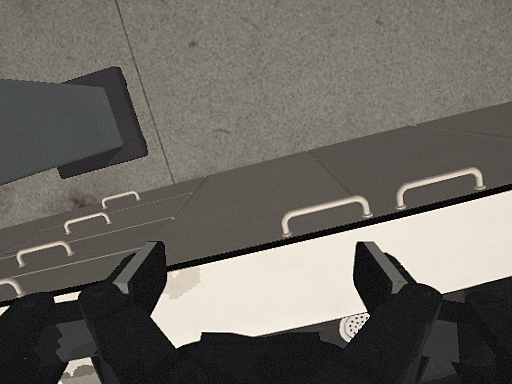

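Holder candidates in the top view are (313,194) large at the front, (370,185) small at the front, and (266,66) at the back by the wall. I'll measure them and look at enlarged crops.

```bash
cat > h.py <<'E'
import numpy as np, cv2
from scipy.spatial.transform import Rotation as R
from workcell import ctrl, cams
def pose(c,s=None):
    if "origin" in c: return np.array(c["origin"]),R.from_quat(c["rotation"]).as_matrix()
    T=np.array(c["tool_from_camera"]); Rt=R.from_quat(s["tcp_rot"]).as_matrix()
    return np.array(s["tool_pos"])+Rt@T[:3,3], Rt@T[:3,:3]
def ray(c,u,v,s=None):
    o,M=pose(c,s); p=np.array([(u-c["cx"])/c["fx"],(v-c["cy"])/c["fy"]]); q=p.copy()
    for _ in range(20): q=p/(1+c["k1"]*(q@q))
    return o,M@np.array([q[0],-q[1],-1.])
def atz(c,u,v,z,s=None):
    o,d=ray(c,u,v,s); return o+d*(z-o[2])/d[2]
def proj(c,P,s=None):
    o,M=pose(c,s); p=(np.atleast_2d(P)-o)@M; q=np.c_[p[:,0]/-p[:,2],-p[:,1]/-p[:,2]]
    q=q*(1+c["k1"]*(q**2).sum(1))[:,None]
    return q*[c["fx"],c["fy"]]+[c["cx"],c["cy"]]
def circ(x,y,z,r,n=48):
    t=np.linspace(0,2*np.pi,n,endpoint=False); return np.c_[x+r*np.cos(t),y+r*np.sin(t),0*t+z]
E
python3 - <<'E'
from h import *
import pickle
c=cams.capture("top"); s=cams.capture("scene"); pickle.dump((c,s),open("c0.pkl","wb"))
for n,a,b,z in(("A",(289,194),(339,194),22),("B",(354,185),(387,185),22),("C",(243,67),(290,67),22)):
    print(n,np.linalg.norm(atz(c,*a,z)-atz(c,*b,z)),(atz(c,*a,z)+atz(c,*b,z))/2)
print("table",atz(c,125,183,156))
im=c["img"][:,:,::-1]
def crop(i,x,y,w,h,k): return cv2.resize(i[y:y+h,x:x+w],None,fx=k,fy=k,interpolation=cv2.INTER_CUBIC)
cv2.imwrite("pics/ctop1.png",crop(im,100,155,80,75,7)); cv2.imwrite("pics/ctop2.png",crop(im,280,150,120,75,6))
im=s["img"][:,:,::-1]
cv2.imwrite("pics/cs1.png",crop(im,140,120,90,80,7)); cv2.imwrite("pics/cs2.png",crop(im,260,215,120,85,6))
E
```

```text
A 144.3080009583206 [ 540.63121124 -247.68081888   22.        ]
B 97.1657521714991 [ 567.28467058 -412.77016465   22.        ]
C 140.1617317594009 [ 920.77122337 -112.25229755   22.        ]
table [552.98503024 256.16486978 156.        ]
```

View pics/ctop1.png

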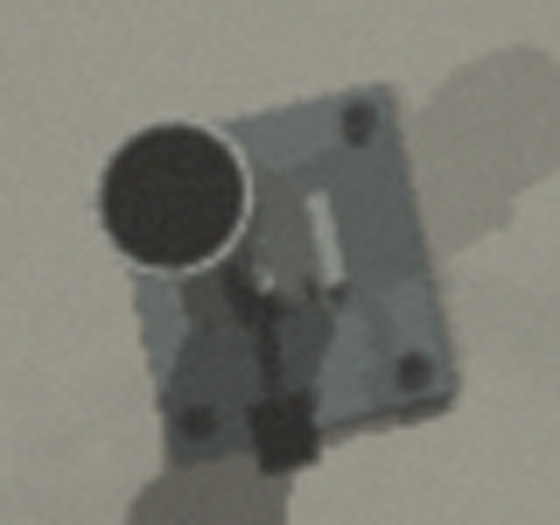

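View pics/ctop2.png

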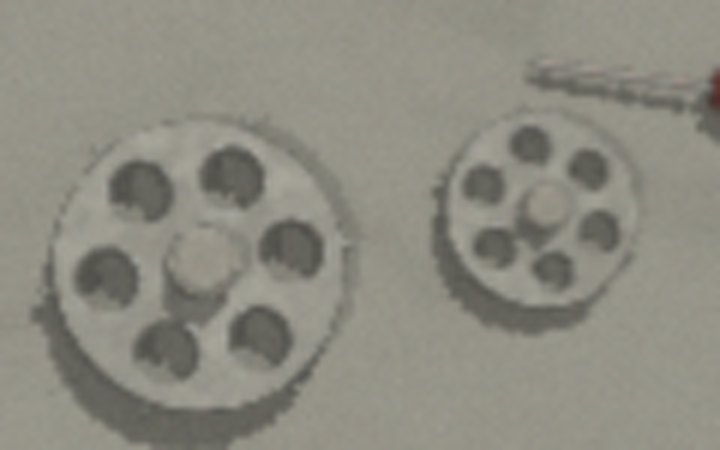

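View pics/cs1.png

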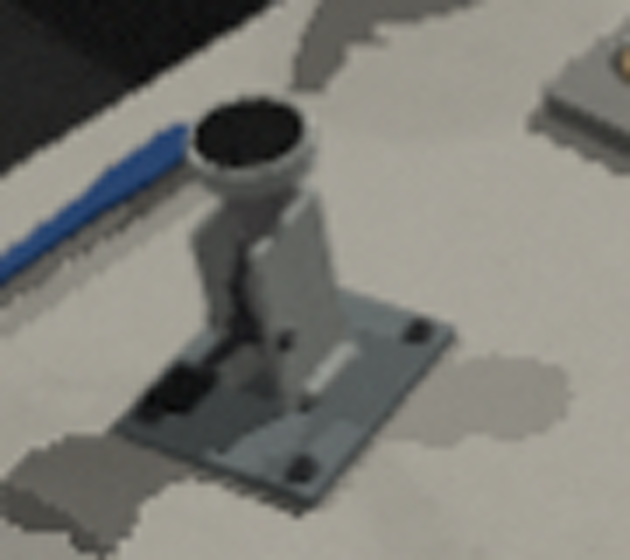

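View pics/cs2.png

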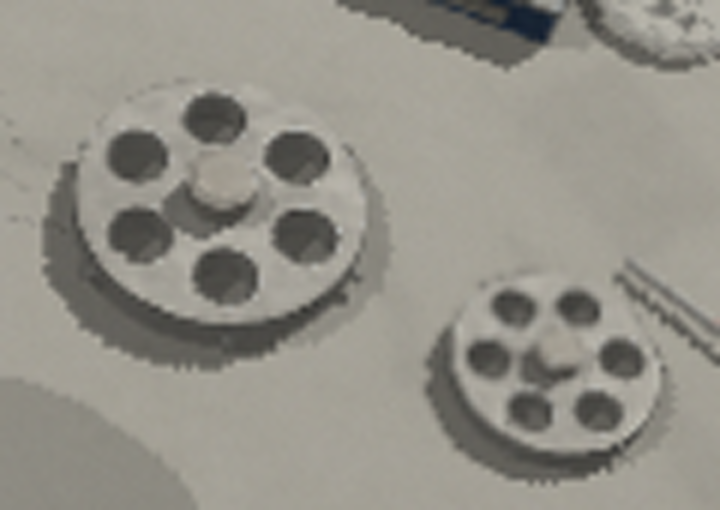

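The crops show that A at (313,194) has six pockets, a hub and a measured diameter of about 144 mm, and it lies on the front part, so it is the target. B at (370,185) is only 97 mm across. C at (266,66) is the like one by the wall. Next I'll refine the positions with outline overlays.

```bash
python3 - <<'E'
from h import *
import pickle
c,s=pickle.load(open("c0.pkl","rb"))
print("table top/scene",atz(c,125.1,183,156)[:2],atz(s,175.3,138.9,156)[:2])
print("holder rim top",atz(c,312.9,193.7,22)[:2]," hub",atz(c,280+205/6,150+258/6,39)[:2])
print("scene rim",atz(s,260+222/6,215+201/6,22)[:2],"hub",atz(s,260+226/6,215+178/6,39)[:2])
T=(553,256);H=(541,-247.5)
for n,cc,(x,y,w,h) in(("top",c,(90,150,300,90)),("scene",s,(130,110,230,180))):
    im=cc["img"][:,:,::-1]; k=2.6
    o=cv2.resize(im,None,fx=3,fy=3,interpolation=cv2.INTER_CUBIC)
    for P in (circ(*T,156,30),circ(*H,22,70),circ(*H,39,17)):
        q=((proj(cc,P)+.5)*3).astype(int); cv2.polylines(o,[q],True,(0,0,255),1)
    if n=="top":
        cv2.imwrite("pics/ov1.png",np.hstack([o[450:700,300:550],o[450:700,830:1080]]))
    else: cv2.imwrite("pics/ov2.png",np.hstack([o[360:610,400:650],o[630:880,770:1020]]))
st=ctrl.state(); print(R.from_quat(st["tcp_rot"]).as_matrix())
for u,v in((155.9,167.2),(165,211)): print(atz(c,u,v,10))
E
```

```text
table top/scene [552.98565557 255.90755337] [551.6321123  255.14693386]
holder rim top [ 541.48942715 -244.30516473]  hub [ 541.64617721 -245.27071437]
scene rim [ 538.08834211 -248.70709762] hub [ 539.81198523 -248.17157789]
[[-1.27577599e-04 -9.69178263e-01  2.46360466e-01]
 [-8.07519490e-04  2.46360487e-01  9.69177929e-01]
 [-9.99999666e-01 -7.52954846e-05 -8.14060416e-04]]
[618.91086593 209.66972414  10.        ]
[491.59428987 179.9871967   10.        ]
```

View pics/ov1.png

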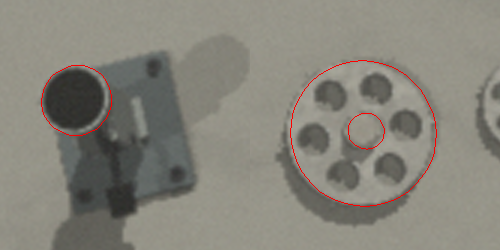

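View pics/ov2.png

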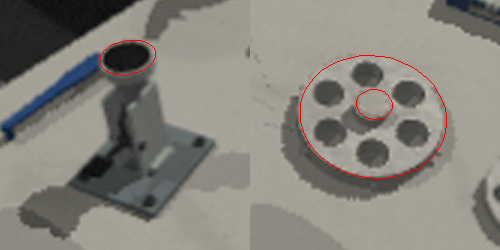

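arm_command([
  {"dy":-0.3,"dz":-0.17,"gripper":1},
  {"dy":-0.65,"dz":-0.37,"gripper":1},
  {"dy":-0.65,"dz":-0.37,"gripper":1},
  {"dy":-0.65,"dz":-0.37,"gripper":1},
  {"dy":-0.65,"dz":-0.37,"gripper":1},
  {"dy":-0.65,"dz":-0.37,"gripper":1},
  {"dy":-0.65,"dz":-0.37,"gripper":1},
  {"dy":-0.65,"dz":-0.37,"gripper":1},
])

```text
invalid input at $.increments[0]: expected keys dx, dy, dz, wx, wy, wz, gripper
```

arm_command([
  {"dy":-0.65,"dz":-0.37,"gripper":1},
  {"dy":-0.65,"dz":-0.37,"gripper":1},
  {"dy":-0.65,"dz":-0.37,"gripper":1},
  {"dy":-0.65,"dz":-0.37,"gripper":1},
  {"dy":-0.65,"dz":-0.37,"gripper":1},
  {"dy":-0.65,"dz":-0.37,"gripper":1},
  {"dy":-0.5,"dz":-0.3,"gripper":1},
  {"gripper":1},
])

```text
invalid input at $.increments[0]: expected keys dx, dy, dz, wx, wy, wz, gripper
```

arm_command([
  {"dx":0,"dy":-0.3,"dz":-0.17,"wx":0,"wy":0,"wz":0,"gripper":1},
  {"dx":0,"dy":-0.65,"dz":-0.37,"wx":0,"wy":0,"wz":0,"gripper":1},
  {"dx":0,"dy":-0.65,"dz":-0.37,"wx":0,"wy":0,"wz":0,"gripper":1},
  {"dx":0,"dy":-0.65,"dz":-0.37,"wx":0,"wy":0,"wz":0,"gripper":1},
  {"dx":0,"dy":-0.65,"dz":-0.37,"wx":0,"wy":0,"wz":0,"gripper":1},
  {"dx":0,"dy":-0.65,"dz":-0.37,"wx":0,"wy":0,"wz":0,"gripper":1},
  {"dx":0,"dy":-0.65,"dz":-0.37,"wx":0,"wy":0,"wz":0,"gripper":1},
  {"dx":0,"dy":-0.65,"dz":-0.37,"wx":0,"wy":0,"wz":0,"gripper":1},
])

```text
clock: 1.05
tool_pos: [362.7, 433.9, 404.9]
tcp_rot: [-0.434, 0.558, 0.434, 0.559]
wrist_force: [0.5, 0.9, 0.4]
finger_gap: 85.3
```

arm_command([
  {"dx":0,"dy":-0.65,"dz":-0.37,"wx":0,"wy":0,"wz":0,"gripper":1},
  {"dx":0,"dy":-0.65,"dz":-0.37,"wx":0,"wy":0,"wz":0,"gripper":1},
  {"dx":0,"dy":-0.65,"dz":-0.37,"wx":0,"wy":0,"wz":0,"gripper":1},
  {"dx":0,"dy":-0.65,"dz":-0.37,"wx":0,"wy":0,"wz":0,"gripper":1},
  {"dx":0,"dy":-0.65,"dz":-0.37,"wx":0,"wy":0,"wz":0,"gripper":1},
  {"dx":0,"dy":-0.65,"dz":-0.37,"wx":0,"wy":0,"wz":0,"gripper":1},
  {"dx":0,"dy":-0.5,"dz":-0.25,"wx":0,"wy":0,"wz":0,"gripper":1},
  {"dx":0,"dy":0,"dz":0,"wx":0,"wy":0,"wz":0,"gripper":1},
])

```text
clock: 1.85
tool_pos: [547.0, 256.8, 404.8]
tcp_rot: [-0.433, 0.56, 0.431, 0.56]
wrist_force: [0.2, -0.9, 0.8]
finger_gap: 85.4
```

```bash
cat > look.py <<'E'
import sys; from h import *
n=sys.argv[1]; a=[float(x) for x in sys.argv[2:]]   # groups x y z r
s=ctrl.state(); c=cams.capture("wrist")
o=cv2.resize(c["img"][:,:,::-1],None,fx=1.5,fy=1.5,interpolation=cv2.INTER_CUBIC).copy()
for i in range(0,len(a),4):
    cv2.polylines(o,[((proj(c,circ(*a[i:i+4]),s)+.5)*1.5).astype(int)],True,(0,0,255),1)
cv2.imwrite(f"pics/{n}.png",o); import pickle; pickle.dump((s,c),open(n+".pkl","wb"))
print(s["clock"],s["tool_pos"],s["wrist_force"],s["finger_gap"])
E
python3 look.py w1 552.5 255.5 156 30
```

```text
1.85 [547.03172715 256.81771545 404.81757318] [ 0.2377261  -0.88250275  0.79891732] 85.43405037857818
```

View pics/w1.png

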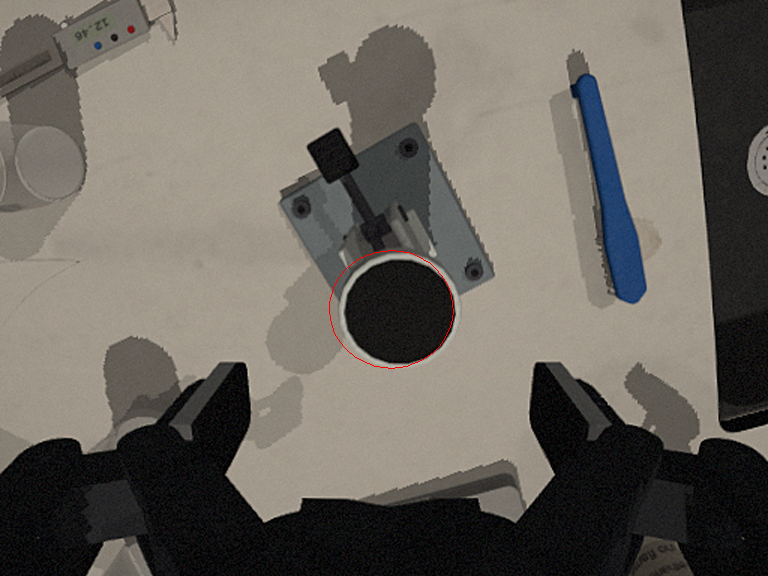

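The wrist view shows the disc centred near (400,309) in the 1.5x picture, about 8 px right of the prediction. I'll compute the position from that.

```bash
cat > fit.py <<'E'
from h import *
from scipy.optimize import least_squares
def fitdark(c,s,z,seed,mask):
    n,l,st,ce=cv2.connectedComponentsWithStats(mask.astype(np.uint8)); k=l[int(seed[1]),int(seed[0])]
    cn=max(cv2.findContours((l==k).astype(np.uint8),cv2.RETR_EXTERNAL,cv2.CHAIN_APPROX_NONE)[0],key=len)[:,0,:]
    P=np.array([atz(c,*p,z,s)[:2] for p in cn])
    f=least_squares(lambda q:np.hypot(P[:,0]-q[0],P[:,1]-q[1])-q[2],[*P.mean(0),30],loss="soft_l1")
    return f.x,len(cn),np.abs(f.fun).mean()
E
python3 - <<'E'
from fit import *; import pickle
s,c=pickle.load(open("w1.pkl","rb")); c0,s0=pickle.load(open("c0.pkl","rb"))
Rt=R.from_quat(s["tcp_rot"]).as_matrix()
for n,cc,ss,seed in(("wrist",c,s,(266,206)),("top",c0,None,(125,183)),("scene",s0,None,(175,139))):
    g=cc["img"].max(2)
    for th in(60,75):
        q,n_,e=fitdark(cc,ss,156,seed,g<th); print(n,th,q,n_,e, Rt.T@(np.r_[q[:2],156]-s["tool_pos"]))
print(Rt)
E
```

```text
wrist 60 [554.51126747 259.36806951  26.14532783] 200 0.20184366317131047 [248.82512156  -5.93893154   4.83947564]
wrist 75 [554.50889504 259.32375229  26.28081204] 201 0.20237912992774576 [248.82522666  -5.94792364   4.79601559]
top 60 [553.9903468  258.13732729  22.67855765] 51 0.5809697006015346 [248.82711868  -5.7486223    3.5166517 ]
top 75 [553.87816321 258.56406823  24.04375442] 53 0.5729573290136135 [248.82583318  -5.53145969   3.90075031]
scene 60 [551.3048953  256.90654103  22.33367929] 33 1.0807895698309715 [248.82473202  -3.46517012   1.64253191]
scene 75 [552.55442883 257.41423628  23.32326632] 35 0.9311595966507541 [248.82600369  -4.54420453   2.45171151]
[[ 0.00202533 -0.96702441  0.25467564]
 [-0.00247993  0.25467052  0.9670247 ]
 [-0.99999487 -0.00259012 -0.00188236]]
```

arm_command([
  {"dx":0,"dy":-0.116,"dz":0.096,"wx":0,"wy":0,"wz":0,"gripper":1},
  {"dx":0.4,"dy":0,"dz":0,"wx":0,"wy":0,"wz":0,"gripper":1},
  {"dx":0.4,"dy":0,"dz":0,"wx":0,"wy":0,"wz":0,"gripper":1},
  {"dx":0.2,"dy":0,"dz":0,"wx":0,"wy":0,"wz":0,"gripper":1},
  {"dx":0,"dy":0,"dz":0,"wx":0,"wy":0,"wz":0,"gripper":1},
])

```text
clock: 2.4
tool_pos: [549.9, 266.6, 353.2]
tcp_rot: [-0.434, 0.559, 0.435, 0.557]
wrist_force: [0.0, 0.2, 0.1]
finger_gap: 84.7
```

```bash
python3 look.py w2 554.4 259 156 30
```

```text
2.4 [549.854649   266.62636551 353.20883798] [0.03193312 0.18668986 0.1405629 ] 84.70594510483511
```

View pics/w2.png

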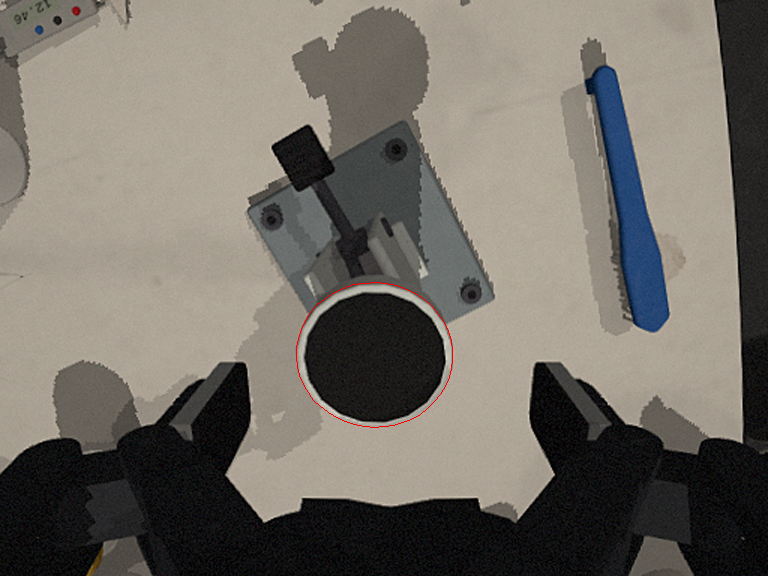

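arm_command([
  {"dx":0,"dy":-0.12,"dz":-0.124,"wx":0,"wy":0,"wz":0,"gripper":1},
  {"dx":0,"dy":0,"dz":0,"wx":0,"wy":0,"wz":0,"gripper":1},
  {"dx":0,"dy":0,"dz":0,"wx":0,"wy":0,"wz":0,"gripper":1},
  {"dx":0,"dy":0,"dz":0,"wx":0,"wy":0,"wz":0,"gripper":1},
])

```text
clock: 2.85
tool_pos: [555.1, 258.3, 355.2]
tcp_rot: [-0.434, 0.558, 0.434, 0.559]
wrist_force: [-0.7, 0.6, -0.3]
finger_gap: 85.4
```

```bash
python3 look.py w3 554.4 259 156 30; python3 - <<'E'
from fit import *; import pickle
s,c=pickle.load(open("w3.pkl","rb"))
Rt=R.from_quat(s["tcp_rot"]).as_matrix(); print(Rt)
q,n_,e=fitdark(c,s,156,(252,225),c["img"].max(2)<75); print(q,e,Rt.T@(np.r_[q[:2],156]-s["tool_pos"]))
E
```

```text
2.85 [555.13176699 258.30124864 355.23174844] [-0.73459036  0.59676028 -0.31771822] 85.43231326878896
[[ 7.09190912e-04 -9.69143896e-01  2.46494637e-01]
 [ 5.70254639e-04  2.46495051e-01  9.69143882e-01]
 [-9.99999586e-01 -5.46743324e-04  7.27470852e-04]]
[554.79079036 259.05755107  26.47546569] 0.1816774466676683 [199.23185541   0.62580885   0.50398167]
```

arm_command([
  {"dx":0.3,"dy":0.01,"dz":0.01,"wx":0,"wy":0,"wz":0,"gripper":1},
  {"dx":0.4,"dy":0,"dz":0,"wx":0,"wy":0,"wz":0,"gripper":1},
  {"dx":0.3,"dy":0,"dz":0,"wx":0,"wy":0,"wz":0,"gripper":1},
  {"dx":0.1,"dy":0,"dz":0,"wx":0,"wy":0,"wz":0,"gripper":1},
  {"dx":0,"dy":0,"dz":0,"wx":0,"wy":0,"wz":0,"gripper":1},
  {"dx":0,"dy":0,"dz":0,"wx":0,"wy":0,"wz":0,"gripper":1},
])

```text
clock: 3.5
tool_pos: [555.0, 259.1, 300.0]
tcp_rot: [-0.434, 0.558, 0.434, 0.558]
wrist_force: [0.0, -0.9, -0.4]
finger_gap: 85.8
```

```bash
python3 look.py w4 554.6 259 156 30
```

```text
3.5 [554.95109246 259.06001981 299.97568341] [ 0.03911225 -0.90637785 -0.44863617] 85.76918397811339
```

View pics/w4.png

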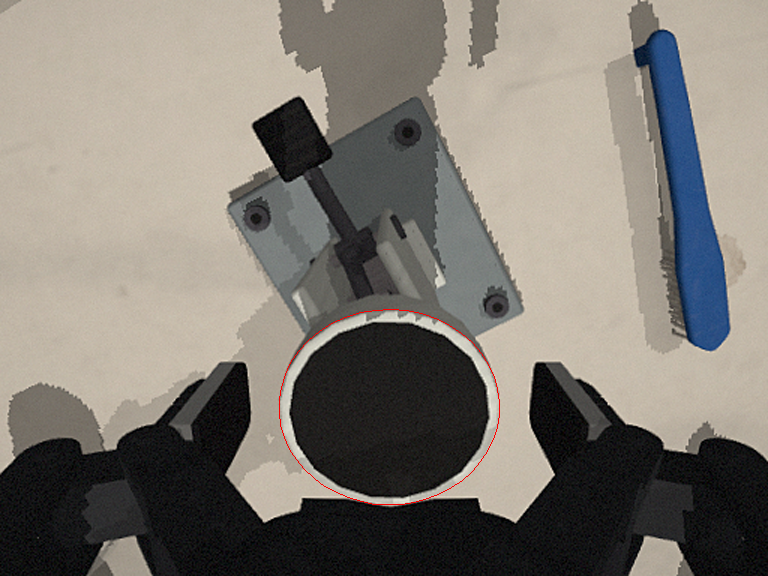

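The disc sits centred between the fingers, so I'll close on it.

arm_command([
  {"dx":0,"dy":0,"dz":0,"wx":0,"wy":0,"wz":0,"gripper":-1},
  {"dx":0,"dy":0,"dz":0,"wx":0,"wy":0,"wz":0,"gripper":-1},
  {"dx":0,"dy":0,"dz":0,"wx":0,"wy":0,"wz":0,"gripper":-1},
  {"dx":0,"dy":0,"dz":0,"wx":0,"wy":0,"wz":0,"gripper":-1},
  {"dx":0,"dy":0,"dz":0,"wx":0,"wy":0,"wz":0,"gripper":-1},
  {"dx":0,"dy":0,"dz":0,"wx":0,"wy":0,"wz":0,"gripper":-1},
])

```text
clock: 4.15
tool_pos: [554.9, 258.8, 300.9]
tcp_rot: [-0.434, 0.558, 0.434, 0.559]
wrist_force: [-1.3, -1.8, 5.2]
finger_gap: 57.9
```

```bash
python3 look.py w5 554.6 259 156 30
```

```text
4.15 [554.87030138 258.83196568 300.88274516] [-1.33426409 -1.79286476  5.22801711] 57.89364363136107
```

View pics/w5.png

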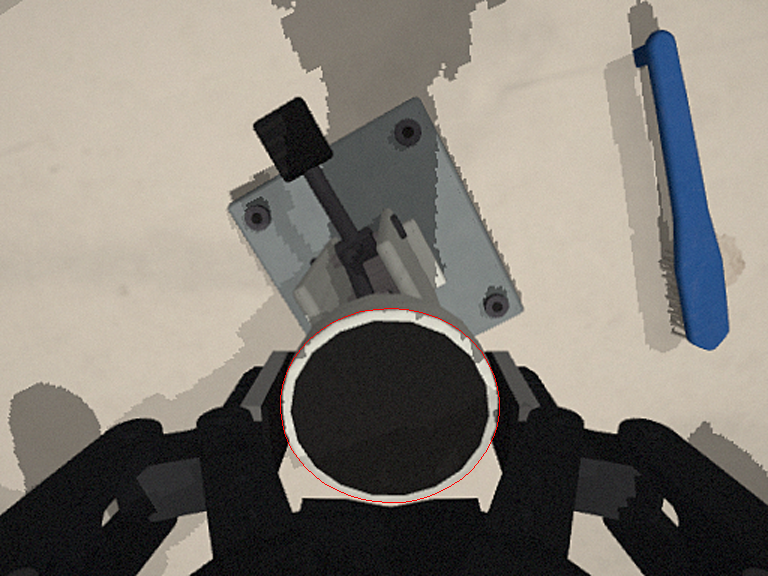

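arm_command([
  {"dx":-0.12,"dy":0,"dz":0,"wx":0,"wy":0,"wz":0,"gripper":-1},
  {"dx":-0.12,"dy":0,"dz":0,"wx":0,"wy":0,"wz":0,"gripper":-1},
  {"dx":-0.12,"dy":0,"dz":0,"wx":0,"wy":0,"wz":0,"gripper":-1},
  {"dx":-0.12,"dy":0,"dz":0,"wx":0,"wy":0,"wz":0,"gripper":-1},
  {"dx":0,"dy":0,"dz":0,"wx":0,"wy":0,"wz":0,"gripper":-1},
  {"dx":0,"dy":0,"dz":0,"wx":0,"wy":0,"wz":0,"gripper":-1},
])

```text
clock: 4.8
tool_pos: [554.8, 258.9, 324.4]
tcp_rot: [-0.434, 0.558, 0.434, 0.558]
wrist_force: [2.9, 1.2, -3.4]
finger_gap: 58.1
```

```bash
python3 look.py w6 554.6 259 180 30
```

```text
4.8 [554.81519466 258.90262245 324.38841753] [ 2.94524325  1.23713509 -3.44590622] 58.147424883708375
```

View pics/w6.png

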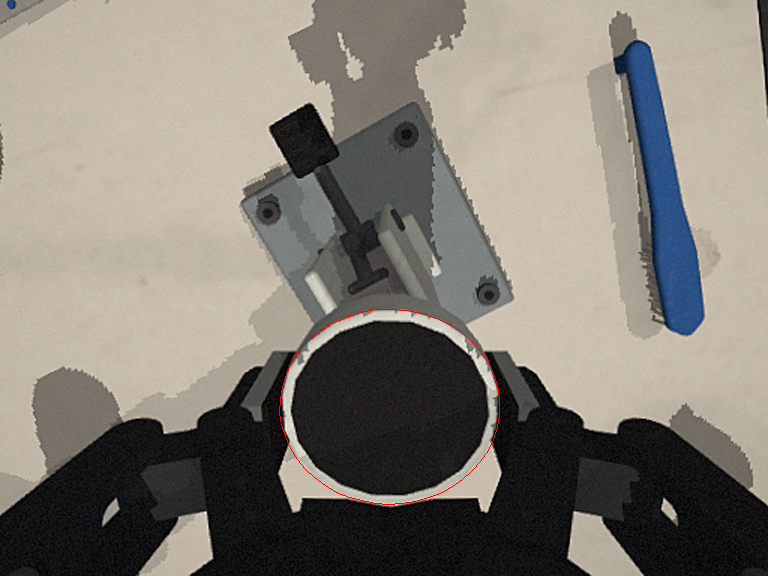

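arm_command([
  {"dx":-0.12,"dy":0,"dz":0,"wx":0,"wy":0,"wz":0,"gripper":-1},
  {"dx":-0.12,"dy":0,"dz":0,"wx":0,"wy":0,"wz":0,"gripper":-1},
  {"dx":-0.12,"dy":0,"dz":0,"wx":0,"wy":0,"wz":0,"gripper":-1},
  {"dx":-0.12,"dy":0,"dz":0,"wx":0,"wy":0,"wz":0,"gripper":-1},
  {"dx":-0.12,"dy":0,"dz":0,"wx":0,"wy":0,"wz":0,"gripper":-1},
  {"dx":-0.12,"dy":0,"dz":0,"wx":0,"wy":0,"wz":0,"gripper":-1},
  {"dx":-0.1,"dy":0,"dz":0,"wx":0,"wy":0,"wz":0,"gripper":-1},
  {"dx":0,"dy":0,"dz":0,"wx":0,"wy":0,"wz":0,"gripper":-1},
])

```text
clock: 5.65
tool_pos: [554.8, 258.9, 365.7]
tcp_rot: [-0.434, 0.558, 0.434, 0.559]
wrist_force: [2.8, 0.2, -3.3]
finger_gap: 57.8
```

arm_command([
  {"dx":0,"dy":0,"dz":0,"wx":0,"wy":0,"wz":0,"gripper":-1},
  {"dx":0,"dy":0,"dz":0,"wx":0,"wy":0,"wz":0,"gripper":-1},
])

```text
clock: 5.85
tool_pos: [554.8, 258.9, 365.0]
tcp_rot: [-0.434, 0.558, 0.434, 0.558]
wrist_force: [3.7, 1.2, -2.7]
finger_gap: 58.0
```

```bash
python3 look.py w7 554.6 259 220.5 30;python3 - <<'E'
from fit import *
for n in ("scene","top"):
    c=cams.capture(n); cv2.imwrite(f"pics/{n}7.png",cv2.resize(c["img"][110:230,90:250,::-1],None,fx=4.5,fy=4.5,interpolation=cv2.INTER_CUBIC))
E
```

```text
5.85 [554.80799368 258.91066284 364.95415157] [ 3.67866282  1.1713341  -2.67706839] 58.04725411532619
```

View pics/w7.png

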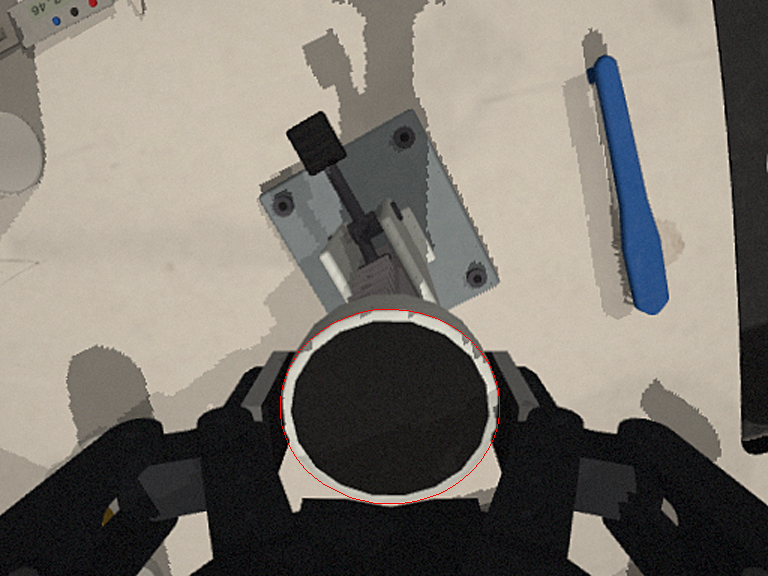

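View pics/scene7.png

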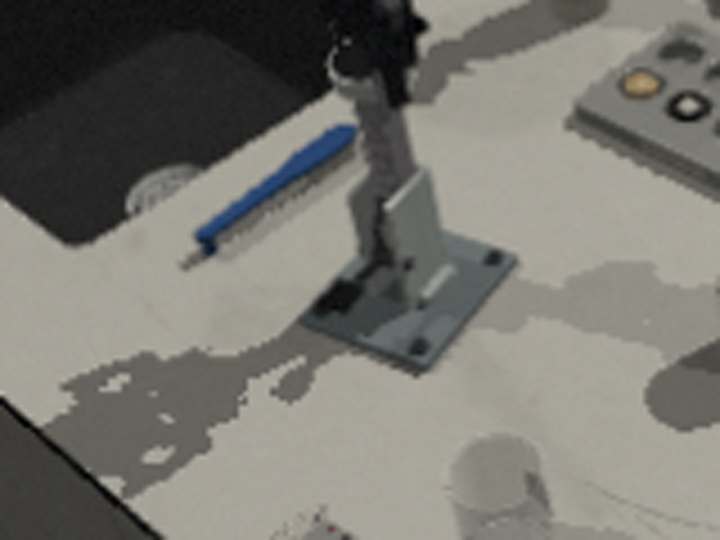

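The table rose with the gripper by about 64.5 mm, so four clicks have passed. Now I'll settle it into the notch.

arm_command([
  {"dx":0.04,"dy":0,"dz":0,"wx":0,"wy":0,"wz":0,"gripper":-1},
  {"dx":0.04,"dy":0,"dz":0,"wx":0,"wy":0,"wz":0,"gripper":-1},
  {"dx":0,"dy":0,"dz":0,"wx":0,"wy":0,"wz":0,"gripper":-1},
  {"dx":0,"dy":0,"dz":0,"wx":0,"wy":0,"wz":0,"gripper":-1},
  {"dx":0,"dy":0,"dz":0,"wx":0,"wy":0,"wz":0,"gripper":-1},
])

```text
clock: 6.5
tool_pos: [554.8, 258.9, 360.7]
tcp_rot: [-0.434, 0.558, 0.434, 0.558]
wrist_force: [4.7, -0.7, -3.0]
finger_gap: 58.2
```

arm_command([
  {"dx":0,"dy":0,"dz":0,"wx":0,"wy":0,"wz":0,"gripper":1},
  {"dx":0,"dy":0,"dz":0,"wx":0,"wy":0,"wz":0,"gripper":1},
  {"dx":0,"dy":0,"dz":0,"wx":0,"wy":0,"wz":0,"gripper":1},
  {"dx":0,"dy":0,"dz":0,"wx":0,"wy":0,"wz":0,"gripper":1},
  {"dx":0,"dy":0,"dz":0,"wx":0,"wy":0,"wz":0,"gripper":1},
])

```text
clock: 7.0
tool_pos: [554.5, 259.0, 360.7]
tcp_rot: [-0.434, 0.558, 0.434, 0.558]
wrist_force: [0.8, 1.4, -0.6]
finger_gap: 85.1
```

```bash
python3 look.py w8 554.6 259 216 30; python3 - <<'E'
from fit import *; import pickle
s,c=pickle.load(open("w8.pkl","rb"))
for z in (201,216,231):print(z,fitdark(c,s,z,(259,268),c["img"].max(2)<75))
E
```

```text
7.0 [554.45669125 259.02182478 360.69675545] [ 0.81446483  1.35672309 -0.5537305 ] 85.10276207130075
201 (array([563.30184608, 256.84970607,  30.0382073 ]), 349, np.float64(0.16275231783398586))
216 (array([554.71074165, 259.03199025,  26.58649728]), 349, np.float64(0.14405338561687045))
231 (array([546.11967515, 261.21426513,  23.13475545]), 349, np.float64(0.12535325228492597))
```

View pics/w8.png

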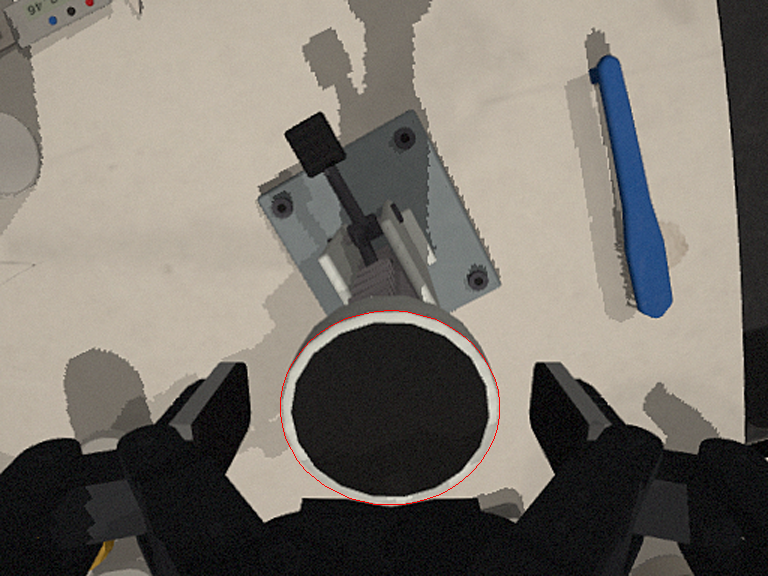

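The fit at z = 216 gives the same radius (26.5 mm) and centre as the fit at z = 156 before lifting. The table therefore rests in the 0.060 notch, centred at (554.6, 259). Next I'll go to the holder.

arm_command([
  {"dx":-0.5,"dy":0,"dz":0,"wx":0,"wy":0,"wz":0,"gripper":1},
  {"dx":-0.7,"dy":0,"dz":0,"wx":0,"wy":0,"wz":0,"gripper":1},
  {"dx":0,"dy":0,"dz":0,"wx":0,"wy":0,"wz":0,"gripper":1},
  {"dx":0,"dy":-0.1,"dz":-0.4,"wx":0,"wy":0,"wz":0,"gripper":1},
  {"dx":0,"dy":-0.16,"dz":-0.7,"wx":0,"wy":0,"wz":0,"gripper":1},
  {"dx":0,"dy":-0.16,"dz":-0.7,"wx":0,"wy":0,"wz":0,"gripper":1},
  {"dx":0,"dy":-0.16,"dz":-0.7,"wx":0,"wy":0,"wz":0,"gripper":1},
  {"dx":0,"dy":-0.16,"dz":-0.7,"wx":0,"wy":0,"wz":0,"gripper":1},
])

```text
clock: 7.85
tool_pos: [550.8, 93.4, 420.5]
tcp_rot: [-0.434, 0.558, 0.434, 0.558]
wrist_force: [0.6, 1.0, 0.2]
finger_gap: 85.6
```

arm_command([
  {"dx":0,"dy":-0.16,"dz":-0.7,"wx":0,"wy":0,"wz":0,"gripper":1},
  {"dx":0,"dy":-0.16,"dz":-0.7,"wx":0,"wy":0,"wz":0,"gripper":1},
  {"dx":0,"dy":-0.16,"dz":-0.7,"wx":0,"wy":0,"wz":0,"gripper":1},
  {"dx":0,"dy":-0.16,"dz":-0.7,"wx":0,"wy":0,"wz":0,"gripper":1},
  {"dx":0,"dy":-0.16,"dz":-0.7,"wx":0,"wy":0,"wz":0,"gripper":1},
  {"dx":0,"dy":-0.16,"dz":-0.7,"wx":0,"wy":0,"wz":0,"gripper":1},
  {"dx":0,"dy":-0.16,"dz":-0.7,"wx":0,"wy":0,"wz":0,"gripper":1},
  {"dx":0,"dy":-0.16,"dz":-0.7,"wx":0,"wy":0,"wz":0,"gripper":1},
])

```text
clock: 8.65
tool_pos: [543.8, -193.7, 420.5]
tcp_rot: [-0.434, 0.558, 0.434, 0.558]
wrist_force: [-0.2, -0.6, -0.3]
finger_gap: 85.2
```

arm_command([
  {"dx":0,"dy":-0.16,"dz":-0.7,"wx":0,"wy":0,"wz":0,"gripper":1},
  {"dx":0,"dy":-0.06,"dz":-0.3,"wx":0,"wy":0,"wz":0,"gripper":1},
  {"dx":0,"dy":0,"dz":0,"wx":0,"wy":0,"wz":0,"gripper":1},
  {"dx":0,"dy":0,"dz":0,"wx":0,"wy":0,"wz":0,"gripper":1},
  {"dx":0,"dy":0,"dz":0,"wx":0,"wy":0,"wz":0,"gripper":1},
])

```text
clock: 9.15
tool_pos: [543.1, -241.3, 420.4]
tcp_rot: [-0.435, 0.557, 0.435, 0.558]
wrist_force: [1.2, 1.4, -0.1]
finger_gap: 85.7
```

```bash
python3 look.py w9 540.5 -246.5 39 17 540.5 -246.5 22 70
```

```text
9.15 [ 543.1006482  -241.27751509  420.44588779] [ 1.16874815  1.44230287 -0.14348304] 85.7294471031845
```

View pics/w9.png

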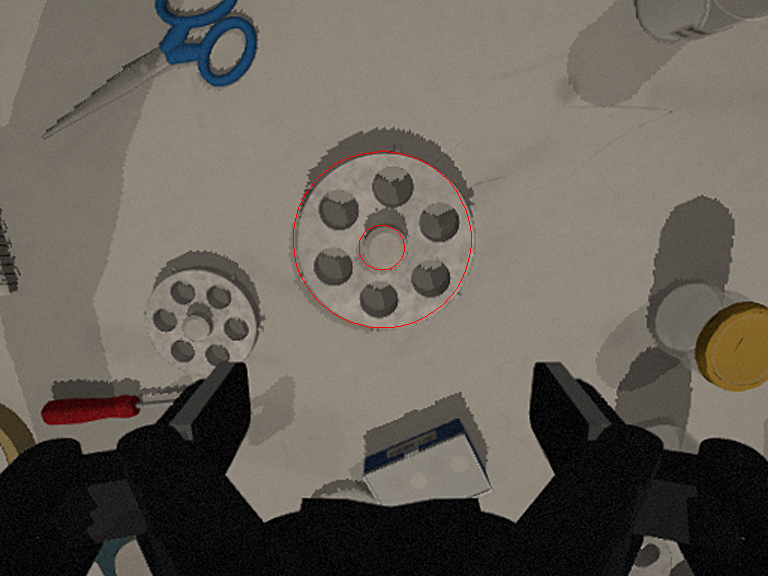

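arm_command([
  {"dx":0.2,"dy":0.024,"dz":-0.076,"wx":0,"wy":0,"wz":0,"gripper":1},
  {"dx":0.6,"dy":0,"dz":0,"wx":0,"wy":0,"wz":0,"gripper":1},
  {"dx":0.7,"dy":0,"dz":0,"wx":0,"wy":0,"wz":0,"gripper":1},
  {"dx":0.7,"dy":0,"dz":0,"wx":0,"wy":0,"wz":0,"gripper":1},
  {"dx":0.5,"dy":0,"dz":0,"wx":0,"wy":0,"wz":0,"gripper":1},
  {"dx":0.3,"dy":0,"dz":0,"wx":0,"wy":0,"wz":0,"gripper":1},
  {"dx":0,"dy":0,"dz":0,"wx":0,"wy":0,"wz":0,"gripper":1},
  {"dx":0,"dy":0,"dz":0,"wx":0,"wy":0,"wz":0,"gripper":1},
])

```text
clock: 10.0
tool_pos: [540.8, -247.0, 271.2]
tcp_rot: [-0.434, 0.558, 0.434, 0.558]
wrist_force: [-0.0, -0.1, 0.4]
finger_gap: 85.6
```

arm_command([
  {"dx":0,"dy":0,"dz":0,"wx":0,"wy":0,"wz":0,"gripper":1},
  {"dx":0,"dy":0,"dz":0,"wx":0,"wy":0,"wz":0,"gripper":1},
])

```text
clock: 10.2
tool_pos: [540.9, -247.1, 272.1]
tcp_rot: [-0.435, 0.558, 0.433, 0.559]
wrist_force: [0.2, 0.2, -0.4]
finger_gap: 85.3
```

```bash
python3 look.py w10 541 -244.7 39 17 541 -244.7 22 70
```

```text
10.2 [ 540.91476584 -247.13392398  272.13424388] [ 0.23668161  0.18408241 -0.43427794] 85.27473663502408
```

View pics/w10.png

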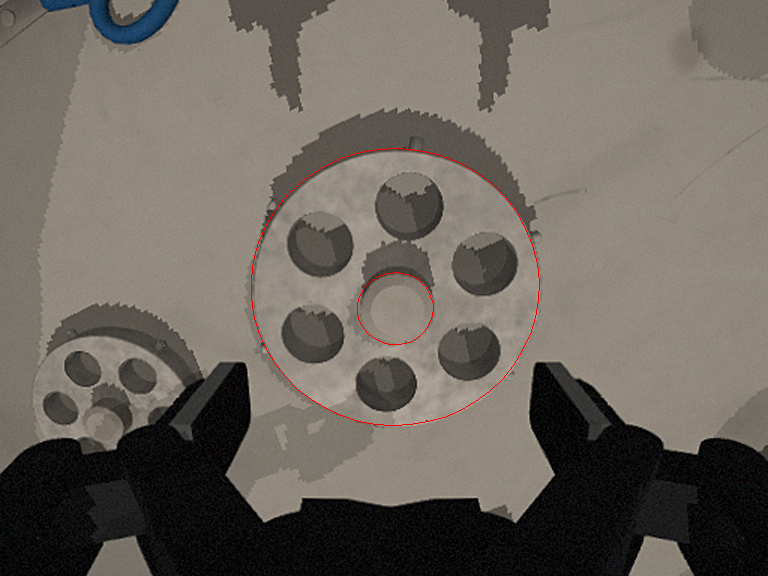

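arm_command([
  {"dx":0.2,"dy":0.011,"dz":0.053,"wx":0,"wy":0,"wz":0,"gripper":1},
  {"dx":0.4,"dy":0,"dz":0,"wx":0,"wy":0,"wz":0,"gripper":1},
  {"dx":0.4,"dy":0,"dz":0,"wx":0,"wy":0,"wz":0,"gripper":1},
  {"dx":0.3,"dy":0,"dz":0,"wx":0,"wy":0,"wz":0,"gripper":1},
  {"dx":0.14,"dy":0,"dz":0,"wx":0,"wy":0,"wz":0,"gripper":1},
  {"dx":0,"dy":0,"dz":0,"wx":0,"wy":0,"wz":0,"gripper":1},
  {"dx":0,"dy":0,"dz":0,"wx":0,"wy":0,"wz":0,"gripper":1},
  {"dx":0,"dy":0,"dz":0,"wx":0,"wy":0,"wz":0,"gripper":1},
])

```text
clock: 11.05
tool_pos: [540.9, -244.5, 199.5]
tcp_rot: [-0.435, 0.558, 0.434, 0.559]
wrist_force: [-0.3, -1.0, -0.2]
finger_gap: 85.1
```

```bash
python3 look.py w11 541 -244.4 39 17 541 -244.4 22 70
```

```text
11.05 [ 540.93014573 -244.45354039  199.54593412] [-0.27923069 -0.99483098 -0.19948827] 85.1288077068209
```

View pics/w11.png

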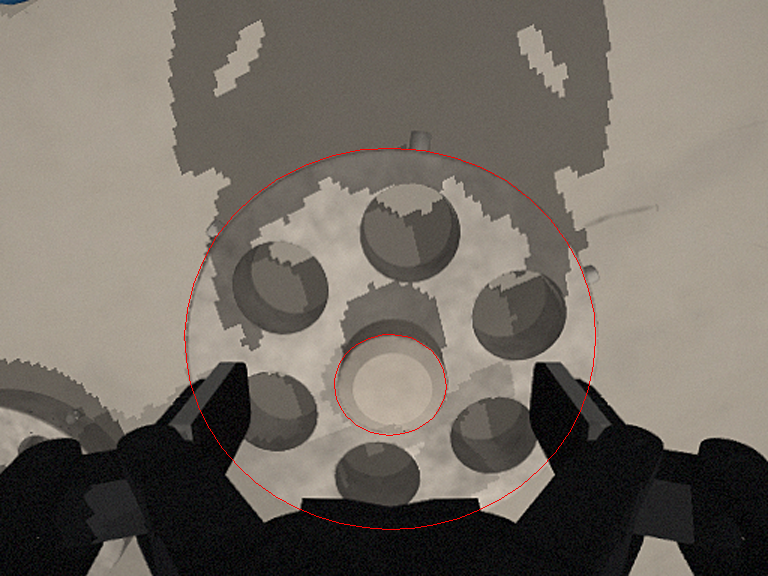

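The hub is centred between the fingers, so I'll close on it.

arm_command([
  {"dx":0,"dy":0,"dz":0.016,"wx":0,"wy":0,"wz":0,"gripper":-1},
  {"dx":0,"dy":0,"dz":0,"wx":0,"wy":0,"wz":0,"gripper":-1},
  {"dx":0,"dy":0,"dz":0,"wx":0,"wy":0,"wz":0,"gripper":-1},
  {"dx":0,"dy":0,"dz":0,"wx":0,"wy":0,"wz":0,"gripper":-1},
  {"dx":0,"dy":0,"dz":0,"wx":0,"wy":0,"wz":0,"gripper":-1},
  {"dx":0,"dy":0,"dz":0,"wx":0,"wy":0,"wz":0,"gripper":-1},
  {"dx":0,"dy":0,"dz":0,"wx":0,"wy":0,"wz":0,"gripper":-1},
  {"dx":0,"dy":0,"dz":0,"wx":0,"wy":0,"wz":0,"gripper":-1},
])

```text
clock: 11.9
tool_pos: [540.8, -243.7, 199.2]
tcp_rot: [-0.434, 0.558, 0.434, 0.558]
wrist_force: [-1.4, 1.0, 5.4]
finger_gap: 31.9
```

```bash
python3 look.py w12 541 -244.4 39 17 541 -244.4 22 70
```

```text
11.9 [ 540.82599437 -243.66397009  199.23482528] [-1.42055828  1.03871705  5.36244997] 31.883129264518242
```

View pics/w12.png

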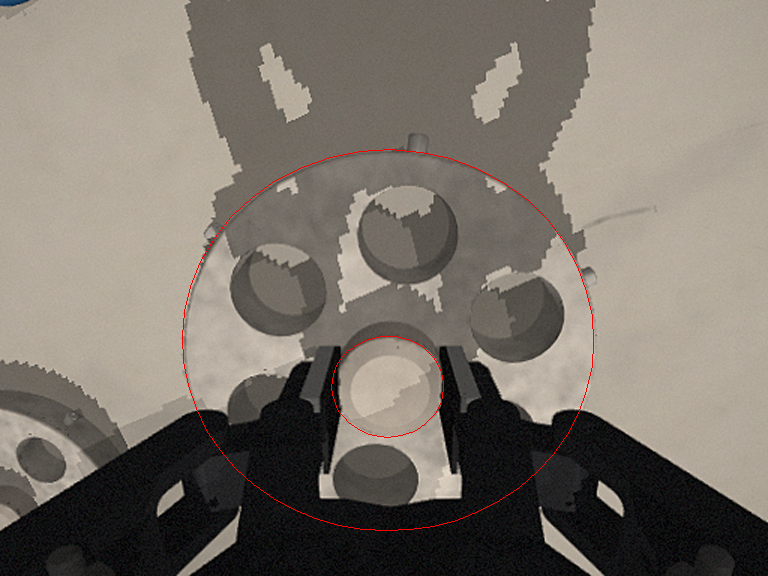

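arm_command([
  {"dx":-0.1,"dy":0,"dz":0,"wx":0,"wy":0,"wz":0,"gripper":-1},
  {"dx":-0.2,"dy":0,"dz":0,"wx":0,"wy":0,"wz":0,"gripper":-1},
  {"dx":-0.2,"dy":0,"dz":0,"wx":0,"wy":0,"wz":0,"gripper":-1},
  {"dx":-0.1,"dy":0,"dz":0,"wx":0,"wy":0,"wz":0,"gripper":-1},
  {"dx":0,"dy":0,"dz":0,"wx":0,"wy":0,"wz":0,"gripper":-1},
  {"dx":0,"dy":0,"dz":0,"wx":0,"wy":0,"wz":0,"gripper":-1},
  {"dx":0,"dy":0,"dz":0,"wx":0,"wy":0,"wz":0,"gripper":-1},
])

```text
clock: 12.65
tool_pos: [540.6, -243.3, 228.4]
tcp_rot: [-0.434, 0.558, 0.434, 0.558]
wrist_force: [0.2, -0.1, -6.0]
finger_gap: 31.4
```

```bash
python3 look.py w13 541 -243.7 69 17 541 -243.7 52 70
```

```text
12.65 [ 540.57375678 -243.26428926  228.36258821] [ 0.22569529 -0.08083042 -6.00020338] 31.388984942007223
```

View pics/w13.png

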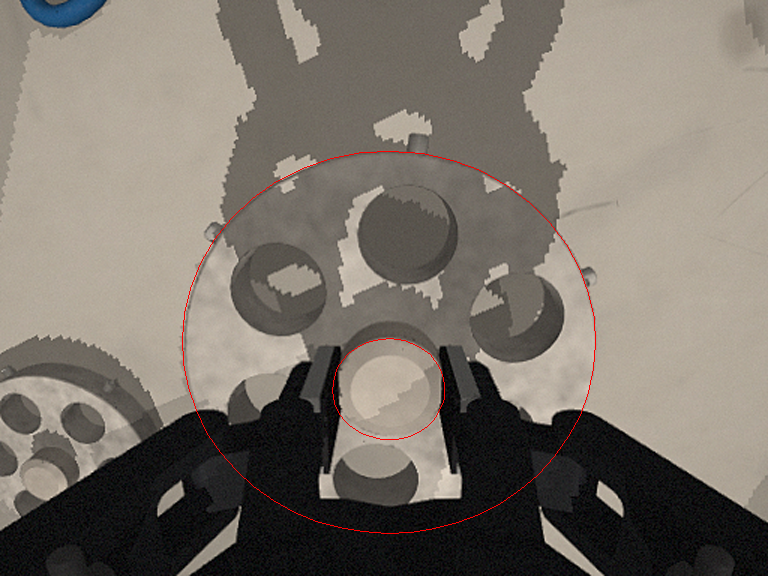

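The holder is lifted and has not shifted in the grip: its pockets are at the same pixels as before, and the load reads 6 N. I'll raise it to the carry height.

arm_command([
  {"dx":-0.3,"dy":0,"dz":0,"wx":0,"wy":0,"wz":0,"gripper":-1},
  {"dx":-0.6,"dy":0,"dz":0,"wx":0,"wy":0,"wz":0,"gripper":-1},
  {"dx":-0.7,"dy":0,"dz":0,"wx":0,"wy":0,"wz":0,"gripper":-1},
  {"dx":-0.7,"dy":0,"dz":0,"wx":0,"wy":0,"wz":0,"gripper":-1},
  {"dx":-0.7,"dy":0,"dz":0,"wx":0,"wy":0,"wz":0,"gripper":-1},
  {"dx":-0.7,"dy":0,"dz":0,"wx":0,"wy":0,"wz":0,"gripper":-1},
  {"dx":-0.6,"dy":0,"dz":0,"wx":0,"wy":0,"wz":0,"gripper":-1},
  {"dx":-0.4,"dy":0,"dz":0,"wx":0,"wy":0,"wz":0,"gripper":-1},
])

```text
clock: 13.5
tool_pos: [540.3, -243.8, 467.3]
tcp_rot: [-0.435, 0.558, 0.433, 0.559]
wrist_force: [0.7, -0.2, -5.2]
finger_gap: 31.1
```

arm_command([
  {"dx":0,"dy":0,"dz":0,"wx":0,"wy":0,"wz":0,"gripper":-1},
  {"dx":0,"dy":0,"dz":0,"wx":0,"wy":0,"wz":0,"gripper":-1},
  {"dx":0,"dy":0,"dz":0,"wx":0,"wy":0,"wz":0,"gripper":-1},
])

```text
clock: 13.8
tool_pos: [540.2, -243.1, 462.1]
tcp_rot: [-0.433, 0.559, 0.435, 0.558]
wrist_force: [0.2, 0.2, -5.0]
finger_gap: 31.2
```

arm_command([
  {"dx":0,"dy":0.045,"dz":0.2,"wx":0,"wy":0,"wz":0,"gripper":-1},
  {"dx":0,"dy":0.09,"dz":0.4,"wx":0,"wy":0,"wz":0,"gripper":-1},
  {"dx":0,"dy":0.112,"dz":0.5,"wx":0,"wy":0,"wz":0,"gripper":-1},
  {"dx":0,"dy":0.112,"dz":0.5,"wx":0,"wy":0,"wz":0,"gripper":-1},
  {"dx":0,"dy":0.112,"dz":0.5,"wx":0,"wy":0,"wz":0,"gripper":-1},
  {"dx":0,"dy":0.112,"dz":0.5,"wx":0,"wy":0,"wz":0,"gripper":-1},
  {"dx":0,"dy":0.112,"dz":0.5,"wx":0,"wy":0,"wz":0,"gripper":-1},
  {"dx":0,"dy":0.112,"dz":0.5,"wx":0,"wy":0,"wz":0,"gripper":-1},
])

```text
clock: 14.6
tool_pos: [545.6, -57.1, 462.6]
tcp_rot: [-0.434, 0.559, 0.435, 0.558]
wrist_force: [0.7, 0.2, -6.3]
finger_gap: 31.4
```

arm_command([
  {"dx":0,"dy":0.112,"dz":0.5,"wx":0,"wy":0,"wz":0,"gripper":-1},
  {"dx":0,"dy":0.112,"dz":0.5,"wx":0,"wy":0,"wz":0,"gripper":-1},
  {"dx":0,"dy":0.112,"dz":0.5,"wx":0,"wy":0,"wz":0,"gripper":-1},
  {"dx":0,"dy":0.112,"dz":0.5,"wx":0,"wy":0,"wz":0,"gripper":-1},
  {"dx":0,"dy":0.112,"dz":0.5,"wx":0,"wy":0,"wz":0,"gripper":-1},
  {"dx":0,"dy":0.112,"dz":0.5,"wx":0,"wy":0,"wz":0,"gripper":-1},
  {"dx":0,"dy":0.112,"dz":0.5,"wx":0,"wy":0,"wz":0,"gripper":-1},
  {"dx":0,"dy":0.112,"dz":0.5,"wx":0,"wy":0,"wz":0,"gripper":-1},
])

```text
clock: 15.4
tool_pos: [551.2, 147.6, 462.5]
tcp_rot: [-0.434, 0.559, 0.435, 0.557]
wrist_force: [0.4, 0.1, -4.7]
finger_gap: 31.4
```

arm_command([
  {"dx":0,"dy":0.112,"dz":0.5,"wx":0,"wy":0,"wz":0,"gripper":-1},
  {"dx":0,"dy":0.112,"dz":0.5,"wx":0,"wy":0,"wz":0,"gripper":-1},
  {"dx":0,"dy":0.112,"dz":0.5,"wx":0,"wy":0,"wz":0,"gripper":-1},
  {"dx":0,"dy":0.09,"dz":0.4,"wx":0,"wy":0,"wz":0,"gripper":-1},
  {"dx":0,"dy":0.067,"dz":0.3,"wx":0,"wy":0,"wz":0,"gripper":-1},
  {"dx":0,"dy":0,"dz":0,"wx":0,"wy":0,"wz":0,"gripper":-1},
  {"dx":0,"dy":0,"dz":0,"wx":0,"wy":0,"wz":0,"gripper":-1},
  {"dx":0,"dy":0,"dz":0,"wx":0,"wy":0,"wz":0,"gripper":-1},
])

```text
clock: 16.2
tool_pos: [555.3, 257.1, 463.5]
tcp_rot: [-0.434, 0.559, 0.433, 0.558]
wrist_force: [0.8, -0.3, -5.2]
finger_gap: 31.5
```

```bash
python3 look.py w14; python3 - <<'E'
from h import *
s=ctrl.state(); Rt=R.from_quat(s["tcp_rot"]).as_matrix(); print(Rt)
print(Rt.T@(np.array([554.6,259,216])-s["tool_pos"]))
for n in ("scene",):
    c=cams.capture(n); cv2.imwrite(f"pics/{n}14.png",cv2.resize(c["img"][80:230,90:290,::-1],None,fx=4,fy=4,interpolation=cv2.INTER_CUBIC))
E
```

```text
16.2 [555.26038617 257.10478321 463.45485983] [ 0.80197162 -0.27696895 -5.2031993 ] 31.53940617574955
[[ 1.13681136e-06 -9.68652615e-01  2.48419224e-01]
 [-7.97936640e-04  2.48419144e-01  9.68652307e-01]
 [-9.99999682e-01 -1.99323976e-04 -7.72641008e-04]]
[247.64738587   1.21826198   1.8974424 ]
```

View pics/w14.png

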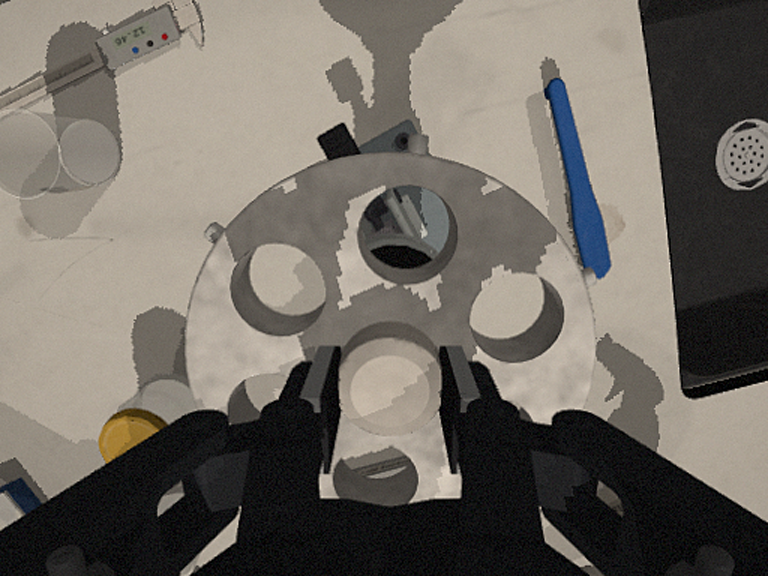

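View pics/scene14.png

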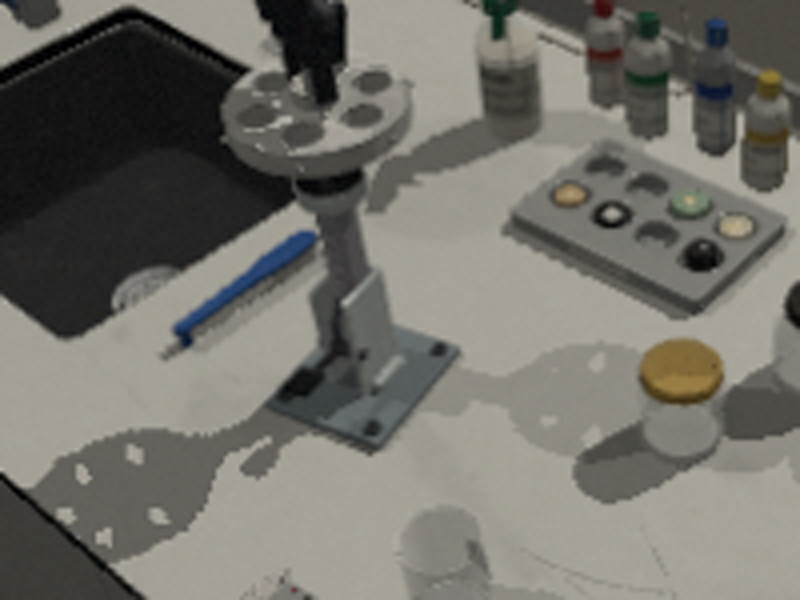

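```bash
python3 - <<'E'
from h import *; import pickle
s,c=pickle.load(open("w14.pkl","rb"))
Rt=R.from_quat(s["tcp_rot"]).as_matrix()
def tc(ty,tz,x,r,n=90):
    t=np.linspace(0,2*np.pi,n,endpoint=False); return np.c_[0*t+x,ty+r*np.cos(t),tz+r*np.sin(t)]@Rt.T+s["tool_pos"]
k=3
o=cv2.resize(c["img"][:,:,::-1],None,fx=k,fy=k,interpolation=cv2.INTER_CUBIC).copy()
for ty,tz in((0,0.4),):
  for x,r in((177.2,70),(160.2,17)):
    cv2.polylines(o,[((proj(c,tc(ty,tz,x,r),s)+.5)*k).astype(int)],True,(0,0,255),1)
cv2.imwrite("pics/ov14.png",cv2.resize(o[280:880,340:1220],(800,545)))
E
```

```text
(no output)
```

View pics/ov14.png

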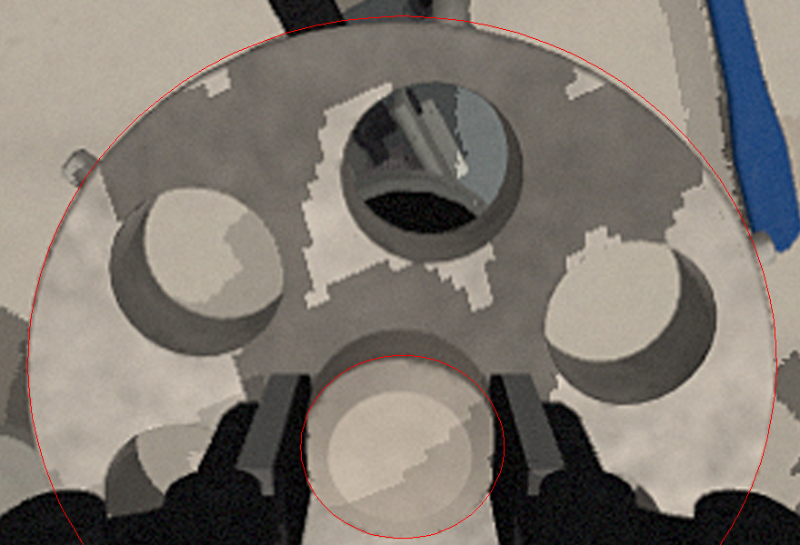

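arm_command([
  {"dx":0.1,"dy":0.034,"dz":0.034,"wx":0,"wy":0,"wz":0,"gripper":-1},
  {"dx":0.2,"dy":0,"dz":0,"wx":0,"wy":0,"wz":0,"gripper":-1},
  {"dx":0.2,"dy":0,"dz":0,"wx":0,"wy":0,"wz":0,"gripper":-1},
  {"dx":0.2,"dy":0,"dz":0,"wx":0,"wy":0,"wz":0,"gripper":-1},
  {"dx":0.1,"dy":0,"dz":0,"wx":0,"wy":0,"wz":0,"gripper":-1},
  {"dx":0,"dy":0,"dz":0,"wx":0,"wy":0,"wz":0,"gripper":-1},
  {"dx":0,"dy":0,"dz":0,"wx":0,"wy":0,"wz":0,"gripper":-1},
  {"dx":0,"dy":0,"dz":0,"wx":0,"wy":0,"wz":0,"gripper":-1},
])

```text
clock: 17.1
tool_pos: [554.0, 260.7, 424.2]
tcp_rot: [-0.434, 0.558, 0.434, 0.559]
wrist_force: [0.3, 0.8, -5.0]
finger_gap: 31.4
```

arm_command([
  {"dx":0,"dy":0,"dz":0,"wx":0,"wy":0,"wz":0,"gripper":-1},
  {"dx":0,"dy":0,"dz":0,"wx":0,"wy":0,"wz":0,"gripper":-1},
])

```text
clock: 17.3
tool_pos: [553.9, 260.6, 424.1]
tcp_rot: [-0.434, 0.558, 0.434, 0.558]
wrist_force: [1.2, 0.7, -5.3]
finger_gap: 31.4
```

```bash
python3 - <<'E'
from h import *
s=ctrl.state(); Rt=R.from_quat(s["tcp_rot"]).as_matrix(); print(s["tool_pos"],s["wrist_force"],Rt[2])
print(Rt.T@(np.array([554.6,259,216])-s["tool_pos"]))
E
```

```text
[553.85002909 260.57644834 424.10896805] [ 1.23496811  0.68379316 -5.27725463] [-9.99999708e-01 -5.81954409e-04  4.96262209e-04]
[208.10888965  -0.99409708  -1.44639204]
```

arm_command([
  {"dx":0.05,"dy":-0.01,"dz":-0.03,"wx":0,"wy":0,"wz":0,"gripper":-1},
  {"dx":0.05,"dy":0,"dz":0,"wx":0,"wy":0,"wz":0,"gripper":-1},
  {"dx":0.03,"dy":0,"dz":0,"wx":0,"wy":0,"wz":0,"gripper":-1},
  {"dx":0,"dy":0,"dz":0,"wx":0,"wy":0,"wz":0,"gripper":-1},
  {"dx":0,"dy":0,"dz":0,"wx":0,"wy":0,"wz":0,"gripper":-1},
  {"dx":0,"dy":0,"dz":0,"wx":0,"wy":0,"wz":0,"gripper":-1},
  {"dx":0,"dy":0,"dz":0,"wx":0,"wy":0,"wz":0,"gripper":-1},
])

```text
clock: 18.0
tool_pos: [553.9, 259.0, 417.3]
tcp_rot: [-0.434, 0.558, 0.434, 0.558]
wrist_force: [-0.3, -0.4, -4.9]
finger_gap: 31.2
```

```bash
python3 - <<'E'
from h import *
s=ctrl.state(); Rt=R.from_quat(s["tcp_rot"]).as_matrix(); print(s["tool_pos"],s["wrist_force"],Rt[2])
print(Rt.T@(np.array([554.6,259,216])-s["tool_pos"]))
c=cams.capture("scene"); cv2.imwrite("pics/scene15.png",cv2.resize(c["img"][90:190,120:220,::-1],None,fx=6,fy=6,interpolation=cv2.INTER_CUBIC))
E
```

```text
[553.93326137 259.0123212  417.296105  ] [-0.31874539 -0.39656321 -4.89383821] [-9.99999972e-01 -1.74314778e-04  1.59844037e-04]
[ 2.01296237e+02 -6.14141442e-01  1.20113777e-01]
```

View pics/scene15.png

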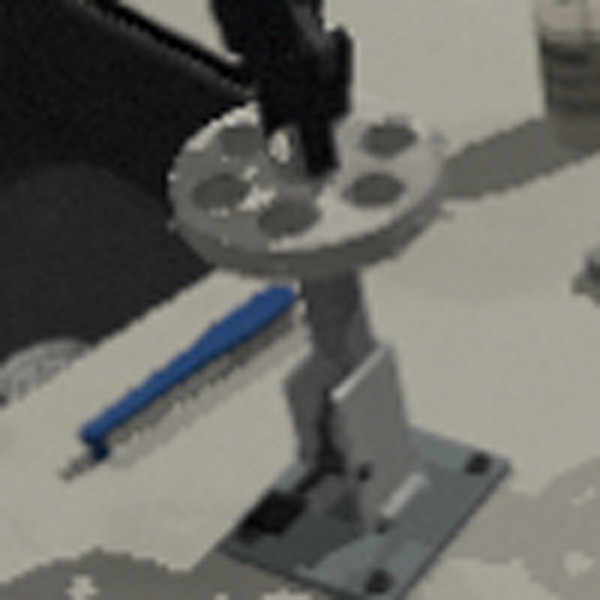

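The holder is aligned to within about 0.5 mm, flat, and about 2 mm above the table. I'll lower it slowly.

arm_command([
  {"dx":0.015,"dy":0,"dz":0,"wx":0,"wy":0,"wz":0,"gripper":-1},
  {"dx":0.015,"dy":0,"dz":0,"wx":0,"wy":0,"wz":0,"gripper":-1},
  {"dx":0,"dy":0,"dz":0,"wx":0,"wy":0,"wz":0,"gripper":-1},
  {"dx":0,"dy":0,"dz":0,"wx":0,"wy":0,"wz":0,"gripper":-1},
  {"dx":0,"dy":0,"dz":0,"wx":0,"wy":0,"wz":0,"gripper":-1},
])

```text
clock: 18.55
tool_pos: [553.9, 259.0, 415.7]
tcp_rot: [-0.434, 0.558, 0.434, 0.558]
wrist_force: [0.7, -0.5, -4.8]
finger_gap: 31.3
```

arm_command([
  {"dx":0.01,"dy":0,"dz":0,"wx":0,"wy":0,"wz":0,"gripper":-1},
  {"dx":0.005,"dy":0,"dz":0,"wx":0,"wy":0,"wz":0,"gripper":-1},
  {"dx":0,"dy":0,"dz":0,"wx":0,"wy":0,"wz":0,"gripper":-1},
  {"dx":0,"dy":0,"dz":0,"wx":0,"wy":0,"wz":0,"gripper":-1},
  {"dx":0,"dy":0,"dz":0,"wx":0,"wy":0,"wz":0,"gripper":-1},
])

```text
clock: 19.05
tool_pos: [553.9, 259.0, 415.0]
tcp_rot: [-0.434, 0.558, 0.434, 0.558]
wrist_force: [-0.1, -0.3, -5.8]
finger_gap: 31.2
```

arm_command([
  {"dx":0.01,"dy":0,"dz":0,"wx":0,"wy":0,"wz":0,"gripper":-1},
  {"dx":0.01,"dy":0,"dz":0,"wx":0,"wy":0,"wz":0,"gripper":-1},
  {"dx":0,"dy":0,"dz":0,"wx":0,"wy":0,"wz":0,"gripper":-1},
  {"dx":0,"dy":0,"dz":0,"wx":0,"wy":0,"wz":0,"gripper":-1},
])

```text
clock: 19.45
tool_pos: [554.0, 259.0, 414.3]
tcp_rot: [-0.434, 0.558, 0.434, 0.558]
wrist_force: [-0.7, -0.3, -2.4]
finger_gap: 31.7
```

arm_command([
  {"dx":0.01,"dy":0,"dz":0,"wx":0,"wy":0,"wz":0,"gripper":-1},
  {"dx":0,"dy":0,"dz":0,"wx":0,"wy":0,"wz":0,"gripper":-1},
  {"dx":0,"dy":0,"dz":0,"wx":0,"wy":0,"wz":0,"gripper":-1},
])

```text
clock: 19.75
tool_pos: [553.9, 259.0, 414.0]
tcp_rot: [-0.434, 0.558, 0.434, 0.558]
wrist_force: [-2.0, -0.2, 2.4]
finger_gap: 31.4
```

The holder has touched down: the load went from −5 N to +2.4 N. Now I'll release it.

arm_command([
  {"dx":0,"dy":0,"dz":0,"wx":0,"wy":0,"wz":0,"gripper":-0.1},
  {"dx":0,"dy":0,"dz":0,"wx":0,"wy":0,"wz":0,"gripper":0},
  {"dx":0,"dy":0,"dz":0,"wx":0,"wy":0,"wz":0,"gripper":0.3},
  {"dx":0,"dy":0,"dz":0,"wx":0,"wy":0,"wz":0,"gripper":0.6},
  {"dx":0,"dy":0,"dz":0,"wx":0,"wy":0,"wz":0,"gripper":0.6},
])

```text
clock: 20.25
tool_pos: [553.9, 259.0, 413.5]
tcp_rot: [-0.434, 0.558, 0.434, 0.558]
wrist_force: [-0.4, -0.0, 0.8]
finger_gap: 68.7
```

```bash
python3 look.py w16 554.6 259 255 17 554.6 259 238 70
```

```text
20.25 [553.94781293 259.04198433 413.46893633] [-0.40445716 -0.01721204  0.77422602] 68.65085274199392
```

View pics/w16.png

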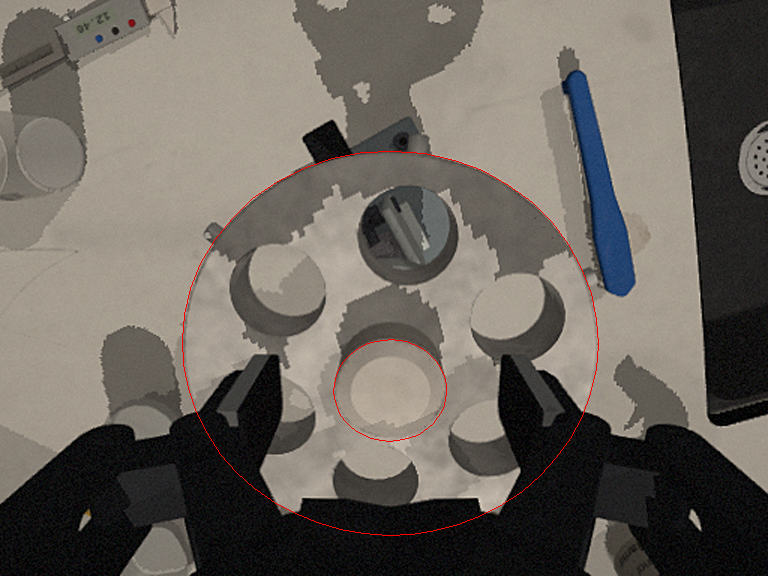

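It is released and matches the predicted centre. I'll retreat straight up and check.

arm_command([
  {"dx":-0.1,"dy":0,"dz":0,"wx":0,"wy":0,"wz":0,"gripper":0.6},
  {"dx":-0.4,"dy":0,"dz":0,"wx":0,"wy":0,"wz":0,"gripper":0.6},
  {"dx":-0.5,"dy":0,"dz":0,"wx":0,"wy":0,"wz":0,"gripper":0.6},
  {"dx":-0.4,"dy":-0.3,"dz":0,"wx":0,"wy":0,"wz":0,"gripper":0.6},
  {"dx":-0.2,"dy":0,"dz":0,"wx":0,"wy":0,"wz":0,"gripper":0.6},
  {"dx":0,"dy":0,"dz":0,"wx":0,"wy":0,"wz":0,"gripper":0.6},
  {"dx":0,"dy":0,"dz":0,"wx":0,"wy":0,"wz":0,"gripper":0.6},
  {"dx":0,"dy":0,"dz":0,"wx":0,"wy":0,"wz":0,"gripper":0.6},
])

```text
clock: 21.1
tool_pos: [567.8, 255.5, 492.1]
tcp_rot: [-0.434, 0.559, 0.434, 0.557]
wrist_force: [-0.2, -0.3, -0.7]
finger_gap: 68.1
```

```bash
python3 look.py w17 554.6 259 255 17 554.6 259 238 70; python3 - <<'E'
from h import *
c=cams.capture("scene"); o=cv2.resize(c["img"][:,:,::-1],None,fx=4,fy=4,interpolation=cv2.INTER_CUBIC).copy()
for P in(circ(554.6,259,238,70),circ(554.6,259,255,17)): cv2.polylines(o,[((proj(c,P)+.5)*4).astype(int)],True,(0,0,255),1)
cv2.imwrite("pics/scene17.png",o[320:920,360:1160])
E
```

```text
21.1 [567.76172097 255.51917188 492.06285975] [-0.16483483 -0.29630004 -0.68465347] 68.0929765128665
```

View pics/w17.png

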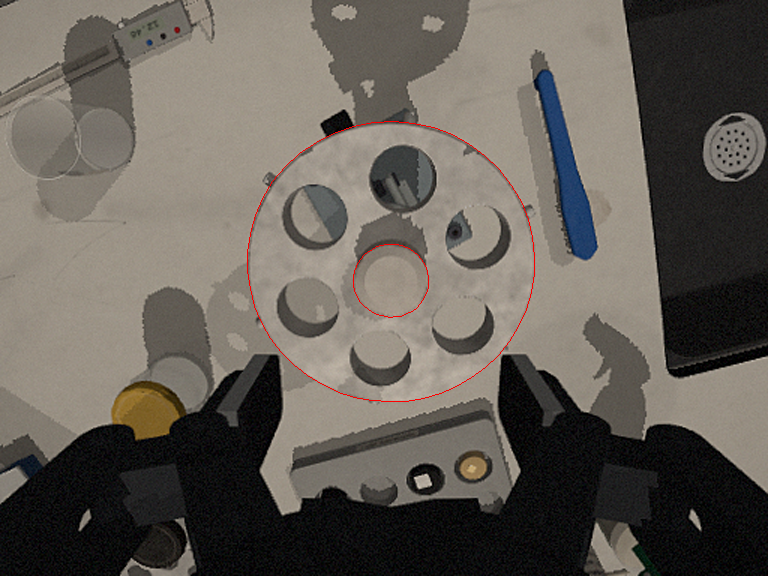

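View pics/scene17.png

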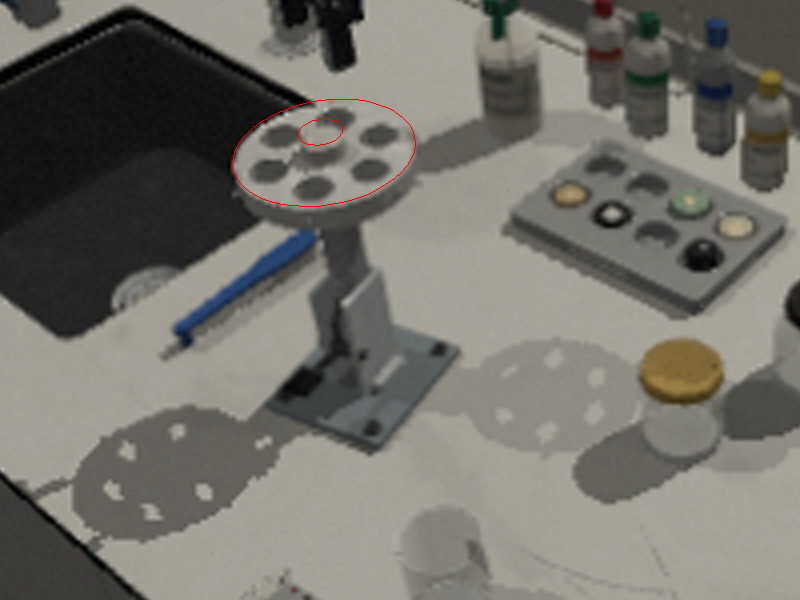

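Both views show the holder flat and centred at the expected height, and the jar and beaker have not moved. I'm handing the job in.

```bash
python3 -c "
from workcell import ctrl
print(ctrl.job_done(), ctrl.state()['clock'])"
```

```text
the job is handed in; nothing more can be done
the job is handed in; nothing more can be done
```

The job is done and handed in at about 21 s on the robot's clock. The table is up four clicks, and the specimen holder sits flat and centred on it, with the gripper clear of everything.

- **Raising the table:** I gripped the disc's rim, lifted it about 64.5 mm, lowered it about 4 mm into the notch and let go. Fitting the disc in the wrist camera image put its top at z ≈ 216 mm with the radius unchanged, which is the 0.060 notch.
- **Placing the holder:** I carried the 140 mm holder by its hub at about 263 mm (its underside), well above the jar and beaker. I lowered it in steps of about 0.5 mm until it touched down at about 7 N, then opened the fingers and backed straight up.
- **Last checks:** The wrist view shows the holder flat and matching the expected centre to about 1 mm. The jar and beaker look unmoved.
- **One disagreement:** The scene camera overlay sits about 1 pixel (roughly 3 mm) off. That camera was off by a similar amount when I first located the table, so I put it down to its calibration.

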